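# Lock the service stud into the specimen dryer

### The job

The deck panel of the white specimen dryer is missing one of its teal T-handled quarter-turn studs. Swing the amber dust cover well aside on its pin (about a quarter turn) to uncover the slotted port, then take the loose teal stud from the white rack, line its blade up with the slot, push it fully home against the spring and turn it a quarter turn clockwise (seen from above) so that it stays locked when you let go. Leave the cover aside, and do not disturb the black-headed plug in the rack or the forceps in the tray.

Things in the scene. Friction and masses are not known exactly. Their poses are not given: they have to be found in the camera images.
- machine: the specimen dryer, fixed: white box 260 (x) x 280 (y) x 110 mm high with a flat grey deck on top. Origin: centre of its underside; z up, -x is its front. Two teal T-handles at (95,-105) and (-85,100) mm on the deck are fixed studs already locked (bars along machine y, tops 50 mm above the deck). The port is at (-30,-30), the cover's pin at (50,-30) mm.
- port (a point): centre of the port's slot, at deck height (110 mm above the bench); its axes are the machine's. The slot, in a steel plate 6 mm thick, is 38 mm long (along machine x) and 14 mm wide, with a 1.5 mm chamfer. Below the plate, stops let the blade turn only clockwise seen from above, from along the slot to across it (90 degrees, a few degrees of play).
- follower (a joint): travel (m) of the sprung disc under the slot, 0 = up, 10 mm below the deck, grows downward to 0.009. It pushes up with about 3 N at rest, 5 N with the stud home (0.006). On release an unturned stud is pushed back out by 6 mm; a turned one rises 2 mm until its blade bears under the plate, and stays.
- cover (a joint): angle of the amber dust cover about its upright pin, rad: 0 = centred over the port, up to 1.9; it grows clockwise seen from above (the knob goes from machine -x of the pin towards machine +y). Stays where it is left; friction 0.06 N m. A disc of 60 mm diameter on an arm, 4 mm thick, its top 7 mm above the deck.
- cover_knob (a point): middle of the upright black round knob on the cover's disc, 80 mm from the pin: 18 mm diameter, from 7 to 40 mm above the deck; this point is 25 mm above the deck. Its axes turn with the cover
- cover_pin (a point): the cover's pivot axis (upright), 5 mm above the deck
- stud: loose stud, 0.15 kg. Origin: centre of the underside of its steel collar (diameter 46, 6 mm thick); z up. Above it a neck (diameter 18 mm) and a teal T-bar 80 mm long (x), 14 mm wide (y), from 26 to 50 mm above the origin. Below it a shank (diameter 10) and a blade 34 mm long (along x, parallel to the T-bar) x 10 mm wide, from 8 to 16 mm below the origin. Same after a half turn.
- stud_grip (a point): middle of the stud's T-bar, 38 mm above the stud's origin; axes as the stud's
- stud_tip (a point): bottom of the stud's blade, 16 mm below the stud's origin
- rack: fixed steel tray 240 (x) x 300 (y) mm, rim 20 mm high, with a white rack 70 (x) x 210 (y) mm in it. Origin: centre of the tray's underside. The rack's top is 45 mm above it and has two pockets (18 x 42 mm, long side along y, 24 mm deep) at (30, 50) and (30, -50) mm; the stud stands upright in one (blade about along rack y), the plug in the other, their collars resting on the rack's top.
- spare: loose round plug with a black head of 38 mm diameter, 46 mm above its collar's underside (its origin), standing in the other pocket; leave alone
- forceps: steel forceps 125 mm long lying in the tray; leave alone
There are look-alikes about, which are no part of the job. What is shaped like the stud but red is not meant.

How it is judged:
By the outcome, as a careful person would: the job done as asked, in the order asked, and still so for the second after the job is handed in, with the robot touching nothing.
It also fails if it takes over 66 s, if anything falls off the work surface, if the arm or the gripper's body presses on something with over 40 N, if the wrist force passes 120 N, or if a joint passes its speed limit or range.

### The arm

A 6-joint arm with a two-finger parallel gripper is mounted at the origin on the work surface. World frame = base frame: x ahead of the robot, y to its left, z up, the work surface at z = 0. Lengths are in m, angles in degrees, forces in N, time in s.
With the tool pointing down it reaches from about 0.325 to 0.85 m from the base axis. Payload 15.5 kg.
Tool frame: the origin (TCP) lies at the very end of the fingers, on their centre line; the grasp point (between the pads) lies arm.grip_depth behind it (arm.grip_depth is the distance from the TCP to the grasp point, in m); z points along the fingers, y is the direction in which the jaws open and shut (so a half turn about z gives the same grasp; the last joint's range is limited). The gripper opens to 91 mm and grips with 3 to 60 N. Pads are 32 mm wide; open, the fingers measure 118 mm over their backs; the gripper's body (76 mm by 178 mm) begins 60 mm behind the grasp point.
Start: joints at [58.757, 28.281, 77.091, -0, 74.628, -5.472], TCP at [0.272, 0.563, 0.175] pointing down, gripper open.
Joint ranges: [-166.48, 166.48], [-47.26, 123.95], [12.59, 153.08], [-70.14, 250.14], [6.76, 159.57], [-176.63, 176.63]. Speed limits (degrees/s): [108.29, 108.29, 147.25, 172.46, 172.46, 172.46].

### API

Orientations are given as a 3x3 rotation matrix whose columns are the frame's x, y, z axes.
In Python, from rig import arm gives the robot as it stands. Calls block until the motion is done:
- arm.move_to(position, orientation): joint-space move of the TCP to a pose.
- arm.move_l(position, orientation=None, feed=0.15): straight line of the TCP; orientation=None keeps the orientation; feed is the mean speed in m/s.
- arm.move_joints(angles): joint-space move.
- arm.grip(opening): finger opening in m; the grip force is fixed at half the most; returns when the fingers have stopped.
- arm.sleep(seconds).
- arm.solve_ik(position, orientation): joint angles nearest the present ones, or None.
- arm.snapshot(name): name is "side" or "top" or "wrist"; returns the picture (384x512x3 uint8, red, green, blue); there is no depth.
- arm.get_calibration(name): a dict with "intrinsics" (3x3 intrinsics, pixels), "k1" (the pictures are not rectified: a ray, as slopes to the right and down, at radius r is drawn at 1 + k1 r^2 times it, then the intrinsics apply), "cam_to_world" (4x4, takes a point from camera to world coordinates). Camera axes: x right, y down, z forward; pixel columns grow to the right and rows downward; lengths in m; the calibration is good to about 2 mm. A picture is of the moment at which its call begins: read the wrist's pose just before it. get_calibration takes no time and is no camera call; for the wrist camera it gives the pose at the moment of the call.
A pose or a line that the arm cannot do raises arm.Unreachable and nothing moves.
- arm.sign_off(): hands the job in, once; it reports no verdict.
Readings, each from a call of its own:
- arm.current_t(): time.
- arm.current_joint_positions(): joint angles.
- arm.current_dq(): joint speeds.
- arm.current_tau(): joint torques, N m.
- arm.current_ee_pos(): TCP position.
- arm.current_tool_rot(): TCP orientation.
- arm.current_force(): force on the tool from outside, world axes, zero at the start.
- arm.current_torque(): the same for the moment, N m.
- arm.current_width(): finger opening in m.
Only numpy, scipy, OpenCV 4.12 (cv2) and the standard library are available. Lean on these libraries where they do the work, as an engineer would, in place of code of your own. Each camera call takes 0.05 s, during which the arm holds its last target.

## Working session

There is one attempt and no reset: what is moved stays moved. The work goes in short steps, each a Python script; the robot and the scene stay as the last script left them, time stands still between calls to the robot, and variables do not carry over. Pictures are saved under pics/ and viewed, and the job is handed in when it is done.

```bash
ls -la; mkdir -p pics; python3 - <<'E'
from rig import arm
import cv2, numpy as np
for n in ["side","top","wrist"]:
    c=arm.get_calibration(n)
    im=arm.snapshot(n)
    cv2.imwrite(f"pics/{n}0.png",im[:,:,::-1])
    print(n,np.round(c["intrinsics"],1).tolist(),c["k1"],np.round(c["cam_to_world"],4).tolist())
print(arm.current_t(),arm.grip_depth,arm.current_width(),arm.current_force())
E
```

```text
total 12
drwxr-xr-x  3 agent agent 4096 Dec  7 15:28 .
drwxr-xr-x 23 root  root  4096 Dec  7 15:28 ..
drwxr-xr-x  2 agent agent 4096 Dec  7 15:28 pics
side [[414.8, 0.0, 262.4], [0.0, 414.8, 191.0], [0.0, 0.0, 1.0]] -0.1121741423249291 [[0.9837, -0.1248, 0.1291, 0.4509], [-0.1794, -0.7074, 0.6836, -0.644], [0.006, -0.6957, -0.7183, 0.8124], [0.0, 0.0, 0.0, 1.0]]
top [[407.4, 0.0, 255.7], [0.0, 407.4, 191.3], [0.0, 0.0, 1.0]] -0.11566129798806811 [[0.0084, -0.9956, 0.0935, 0.4747], [-0.9999, -0.0092, -0.008, -0.0066], [0.0089, -0.0934, -0.9956, 1.055], [0.0, 0.0, 0.0, 1.0]]
wrist [[346.3, 0.0, 256.6], [0.0, 346.3, 193.6], [0.0, 0.0, 1.0]] -0.009049483747537598 [[0.4341, 0.8622, 0.261, 0.197], [0.9009, -0.4151, -0.127, 0.5979], [-0.0012, 0.2902, -0.957, 0.384], [0.0, 0.0, 0.0, 1.0]]
0.15 0.0188 0.09104122795219702 [ 0.80093578 -0.01816333 -0.03018839]
```

View pics/side0.png

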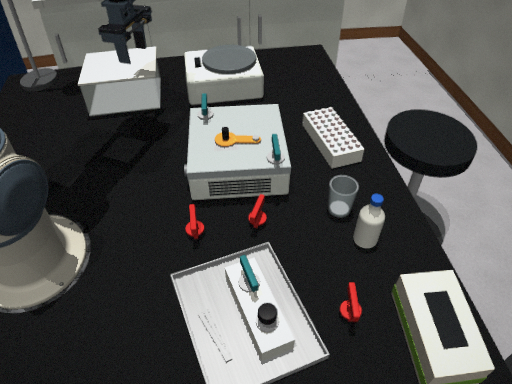

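View pics/top0.png

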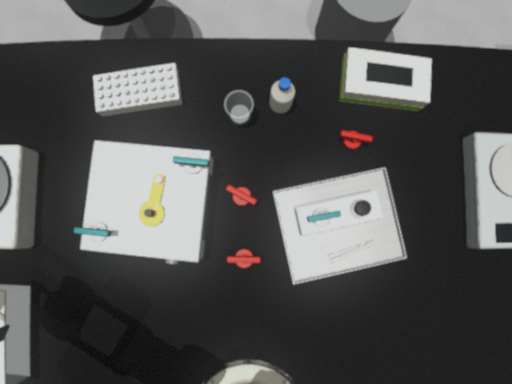

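View pics/wrist0.png

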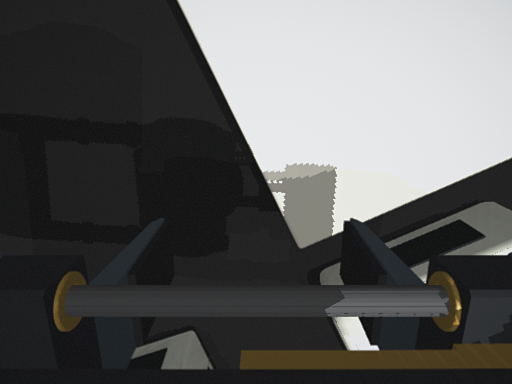

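The side view shows the dryer at about (237,150), with amber cover knob at (225,133), and the rack's teal T at (249,273). In the top view, the dryer is at about (147,200), its fixed teal T's at (191,161) and (92,232), and the amber cover at (152,205). The rack stud is at (323,216) and the plug at (362,208). I'll enlarge these and measure them.

```bash
cat > h.py <<'E'
import numpy as np, cv2
def ray(c,uv):
    K=np.array(c["intrinsics"]);k=c["k1"]
    p=cv2.undistortPoints(np.array([[uv]],float),K,np.array([k,0,0,0,0.]))[0,0]
    T=np.array(c["cam_to_world"]);d=T[:3,:3]@np.array([p[0],p[1],1.]);return T[:3,3],d
def onz(c,uv,z):
    o,d=ray(c,uv);return o+d*(z-o[2])/d[2]
def proj(c,P):
    K=np.array(c["intrinsics"]);T=np.array(c["cam_to_world"])
    q=T[:3,:3].T@(np.array(P)-T[:3,3]);x,y=q[:2]/q[2];s=1+c["k1"]*(x*x+y*y)
    return np.array([K[0,0]*x*s+K[0,2],K[1,1]*y*s+K[1,2]])
def mid(c1,u1,c2,u2):
    o1,d1=ray(c1,u1);o2,d2=ray(c2,u2);d1/=np.linalg.norm(d1);d2/=np.linalg.norm(d2)
    A=np.c_[d1,-d2];t=np.linalg.lstsq(A,o2-o1,rcond=None)[0]
    a=o1+t[0]*d1;b=o2+t[1]*d2;return (a+b)/2,np.linalg.norm(a-b)
def blobs(im,lo,hi,amin=15):
    h=cv2.cvtColor(im,cv2.COLOR_RGB2HSV);m=cv2.inRange(h,np.array(lo),np.array(hi))
    cs,_=cv2.findContours(m,cv2.RETR_EXTERNAL,cv2.CHAIN_APPROX_NONE)
    out=[]
    for c in cs:
        if cv2.contourArea(c)>amin: out.append((cv2.contourArea(c),cv2.minAreaRect(c),c))
    return m,sorted(out,key=lambda o:-o[0])
E
python3 - <<'E'
from h import *
from rig import arm
for n in ["top","side"]:
    im=cv2.imread(f"pics/{n}0.png")[:,:,::-1]; c=arm.get_calibration(n)
    for nm,lo,hi in [("teal",(80,90,40),(100,255,255)),("amber",(12,120,80),(34,255,255))]:
        m,b=blobs(im,lo,hi)
        for a,r,ct in b:
            print(n,nm,a,np.round(r[0],1),np.round(r[1],1),round(r[2],1),np.round(cv2.boxPoints(r),1).tolist())
im=cv2.imread("pics/top0.png")
cv2.imwrite("pics/topcropM.png",cv2.resize(im[130:275,70:225],None,fx=4,fy=4,interpolation=cv2.INTER_CUBIC))
cv2.imwrite("pics/topcropR.png",cv2.resize(im[160:290,265:415],None,fx=4,fy=4,interpolation=cv2.INTER_CUBIC))
im=cv2.imread("pics/side0.png")
cv2.imwrite("pics/sidecrop.png",cv2.resize(im[85:205,175:300],None,fx=4,fy=4,interpolation=cv2.INTER_CUBIC))
E
```

```text
top teal 142.0 [ 90.1 230.9] [34.3  6.4] 3.8 [[72.80000305175781, 232.89999389648438], [73.19999694824219, 226.5], [107.4000015258789, 228.8000030517578], [107.0, 235.1999969482422]]
top teal 134.0 [190.5 161. ] [33.4  5.2] 5.7 [[173.60000610351562, 162.0], [174.10000610351562, 156.8000030517578], [207.39999389648438, 160.10000610351562], [206.89999389648438, 165.3000030517578]]
top teal 89.0 [323.5 215.9] [ 3.9 31.6] 78.7 [[307.6000061035156, 217.10000610351562], [338.6000061035156, 210.89999389648438], [339.29998779296875, 214.6999969482422], [308.3999938964844, 220.89999389648438]]
side teal 233.5 [248.6 272.5] [37.5  7.8] 67.4 [[237.8000030517578, 256.70001220703125], [245.10000610351562, 253.6999969482422], [259.5, 288.29998779296875], [252.1999969482422, 291.29998779296875]]
side teal 114.0 [275.7 146.6] [25.6  5.8] 80.5 [[270.70001220703125, 134.39999389648438], [276.3999938964844, 133.39999389648438], [280.6000061035156, 158.6999969482422], [274.8999938964844, 159.6999969482422]]
side teal 79.5 [203.5 103.5] [ 5. 21.] 0.0 [[201.0, 114.0], [201.0, 93.0], [206.0, 93.0], [206.0, 114.0]]
side amber 279.0 [237.3 137.8] [13.4 45.1] 83.7 [[214.1999969482422, 133.60000610351562], [259.0, 128.6999969482422], [260.3999938964844, 142.0], [215.6999969482422, 146.89999389648438]]
side amber 37.0 [365.2  32.6] [ 5.3 21.9] 84.6 [[354.0, 31.0], [375.79998779296875, 28.899999618530273], [376.29998779296875, 34.20000076293945], [354.5, 36.29999923706055]]
```

View pics/topcropM.png

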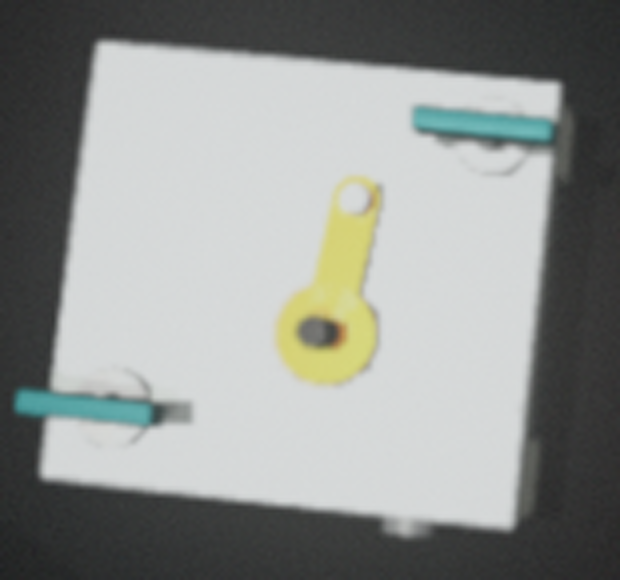

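View pics/topcropR.png

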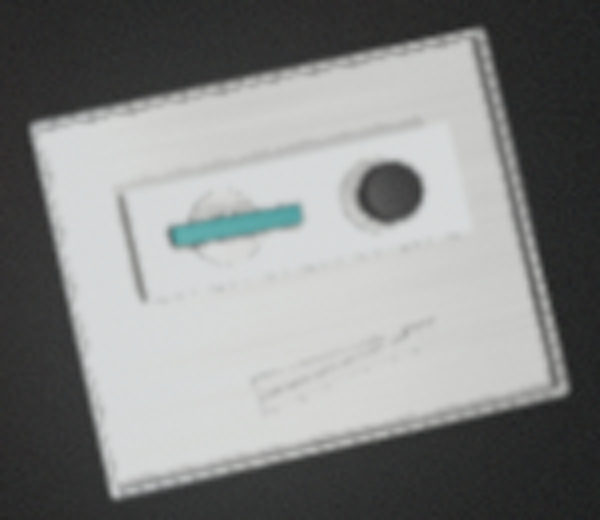

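View pics/sidecrop.png

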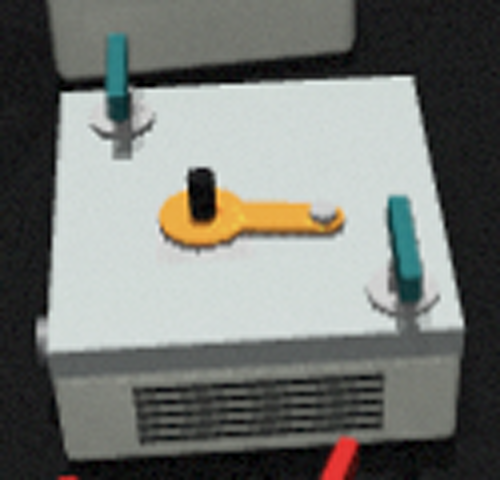

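The stud meant is the teal T standing in the rack at top (323,216) / side (249,273). The other candidates don't fit. The teal ones at top (191,161) and (90,231) are the fixed studs on the deck, and the red ones at (242,196), (243,259) and (355,137) are look-alikes. The rack crop confirms this: teal bar at crop (235,225), black plug at (390,192), forceps at (345,365). Next come the poses.

```bash
python3 - <<'E'
from h import *
from rig import arm
T=arm.get_calibration("top");S=arm.get_calibration("side")
cm=lambda x,y:(70+(x+.5)/4-.5,130+(y+.5)/4-.5)
cr=lambda x,y:(265+(x+.5)/4-.5,160+(y+.5)/4-.5)
cs=lambda x,y:(175+(x+.5)/4-.5,85+(y+.5)/4-.5)
def fit(M,W):
    M=np.array(M,float);W=np.array(W,float)
    m0=M.mean(0);w0=W.mean(0);z=((W-w0)@[1,1j])@np.conj((M-m0)@[1,1j])
    a=np.angle(z);R=np.array([[np.cos(a),-np.sin(a)],[np.sin(a),np.cos(a)]])
    return R,w0-R@m0,np.degrees(a),W-(w0+(M-m0)@R.T)
mc=[(.13,.14),(.13,-.14),(-.13,-.14),(-.13,.14)]
Wt=[onz(T,cm(*p),.11)[:2] for p in [(98,42),(562,85),(515,528),(40,478)]]
Ws=[onz(S,cs(*p),.11)[:2] for p in [(62,90),(416,77),(464,325),(48,352)]]
tt=[onz(T,p,.16)[:2] for p in [(190.5,161),(90.1,230.9)]]
# side view: machine corner order: side image right = +x, up=+y
Ms=[(-.13,.14),(.13,.14),(.13,-.14),(-.13,-.14)]
for nm,M,W in [("top",mc,Wt),("side",Ms,Ws),("T",[(.095,-.105),(-.085,.1)],tt)]:
    R,t,a,r=fit(M,W);print(nm,a,t,"\n",np.round(r*1e3,1).tolist())
    print(" port",t+R@[-.03,-.03]," pin",t+R@[.05,-.03], "T1",t+R@[.095,-.105])
print("pin T",onz(T,cm(355,198),.120)," disc",onz(T,cm(327,335),.117)," knobtop",onz(T,cm(318,331),.15))
print("pin S",onz(S,cs(322,211),.120)," knobtop S",onz(S,cs(202,173),.15))
# rack
b=onz(T,(323.5,215.9),.095);print("stud T approx",b)
for p in [(169,232),(301,212)]: print(" barend",onz(T,cr(*p),.095))
print("stud S", onz(S,(249.3,270),.095))
W=[onz(T,cr(*p),.02)[:2] for p in [(31,125),(484,29),(569,393),(114,498)]]
R,t,a,r=fit([(.12,.15),(.12,-.15),(-.12,-.15),(-.12,.15)],W);print("rack",a,t,np.round(r*1e3,1).tolist(),t+R@[.03,.05],t+R@[.03,-.05])
E
```

```text
top -5.016628432919604 [0.54102915 0.24580563] 
 [[0.4, 0.7], [-0.2, -1.0], [0.3, -1.2], [-0.5, 1.6]]
 port [0.50852072 0.2185439 ]  pin [0.58821427 0.21154831] T1 [0.62648353 0.13290059]
side -5.399933057564819 [0.54635119 0.24768193] 
 [[-1.4, 1.9], [0.8, -3.1], [0.1, 2.5], [0.5, -1.3]]
 port [0.51366112 0.22063828]  pin [0.59330608 0.21310971] T1 [0.63104834 0.13420773]
T -5.785640009826563 [0.54129706 0.24595268] 
 [[-0.1, 0.1], [0.1, -0.1]]
 port [0.50842567 0.21912971]  pin [0.58801815 0.21106516] T1 [0.6252284  0.13191089]
pin T [0.58882072 0.21217004 0.12      ]  disc [0.50926042 0.22686167 0.117     ]  knobtop [0.51021476 0.22380573 0.15      ]
pin S [0.59200917 0.21388654 0.12      ]  knobtop S [0.51524424 0.22957976 0.15      ]
stud T approx [ 0.50788587 -0.17514182  0.095     ]
 barend [ 0.5035544  -0.13559972  0.095     ]
 barend [ 0.51588674 -0.21436191  0.095     ]
stud S [ 0.51332195 -0.17723362  0.095     ]
rack 12.582449388319828 [ 0.48847903 -0.23162403] [[0.5, 1.6], [0.7, -1.1], [-0.5, -0.9], [-0.6, 0.3]] [ 0.50686632 -0.17628952] [ 0.52865075 -0.27388787]
```

Top and side disagree by about 5 mm in x, so I'll refine with the wrist camera. First I'll check reach and the wrist joint's branches for the planned orientations.

```bash
cat >> h.py <<'E'
def down(psi):
    p=np.radians(psi);c,s=np.cos(p),np.sin(p)
    return np.array([[-s,c,0],[c,s,0],[0,0,-1.]])
E
python3 - <<'E'
from h import *
from rig import arm
R=np.array(arm.current_tool_rot());p=np.array(arm.current_ee_pos());print(np.round(R,3).tolist(),p)
W=arm.get_calibration("wrist");print("tcp px",proj(W,p), "30mm beyond",proj(W,p-[0,0,.03]),proj(W,p-[0,0,.1]))
Tw=np.array(W["cam_to_world"]);print("cam in tool",np.round(R.T@(Tw[:3,3]-p),4),np.round(R.T@Tw[:3,:3],3).tolist())
for nm,P,ps in [("knob",(.512,.224,.124),(85,-95,40,0,-10,180,170)),("knobend",(.60,.29,.124),(0,-10,170)),("rack",(.51,-.176,.073),(9,-171)),("port",(.511,.22,.138),(85,40,-5,-95,-140,-185))]:
    for s in ps:
        q=arm.solve_ik(P,down(s));print(nm,s,None if q is None else np.round(q,1))
E
```

```text
[[-0.901, 0.435, -0.0], [0.435, 0.901, -0.001], [0.0, -0.001, -1.0]] [0.27158799 0.56254462 0.1744674 ]
tcp px [257.76701224 221.56577753] 30mm beyond [257.68086619 206.48858755] [257.5398509 181.8206639]
cam in tool [ 0.0825 -0.0008 -0.2096] [[0.001, -0.957, -0.29], [1.0, 0.001, 0.0], [0.0, -0.29, 0.957]]
knob 85 [ 17.5  26.2  90.2  -0.   63.6 -67.5]
knob -95 [ 17.5  26.2  90.2  -0.   63.6 112.5]
knob 40 [ 17.5  26.2  90.2  -0.   63.6 -22.5]
knob 0 [17.5 26.2 90.2 -0.  63.6 17.5]
knob -10 [17.5 26.2 90.2 -0.  63.6 27.5]
knob 180 [  17.5   26.2   90.2   -0.    63.6 -162.5]
knob 170 [  17.5   26.2   90.2   -0.    63.6 -152.5]
knobend 0 [20.7 34.3 74.2 -0.  71.5 20.7]
knobend -10 [20.7 34.3 74.2 -0.  71.5 30.7]
knobend 170 [  20.7   34.3   74.2   -0.    71.5 -149.3]
rack 9 [-25.4  28.7  95.9  -0.   55.4 -34.4]
rack -171 [-25.4  28.7  95.9  -0.   55.4 145.6]
port 85 [ 17.1  25.1  89.6  -0.   65.3 -67.9]
port 40 [ 17.1  25.1  89.6  -0.   65.3 -22.9]
port -5 [17.1 25.1 89.6 -0.  65.3 22.1]
port -95 [ 17.1  25.1  89.6  -0.   65.3 112.1]
port -140 [ 17.1  25.1  89.6  -0.   65.3 157.1]
port -185 [  17.1   25.1   89.6   -0.    65.3 -157.9]
```

```bash
python3 - <<'E'
from h import *
from rig import arm
import pickle
arm.move_l([.272,.563,.27],feed=.25)
arm.move_to([.50,.22,.27],down(85))
W=arm.get_calibration("wrist");im=arm.snapshot("wrist")
cv2.imwrite("pics/w1.png",im[:,:,::-1]);pickle.dump((W,im,arm.current_ee_pos()),open("w1.pkl","wb"))
print(arm.current_t(),arm.current_ee_pos())
E
```

```text
2.2583 [0.4997093  0.22080307 0.26982892]
```

View pics/w1.png

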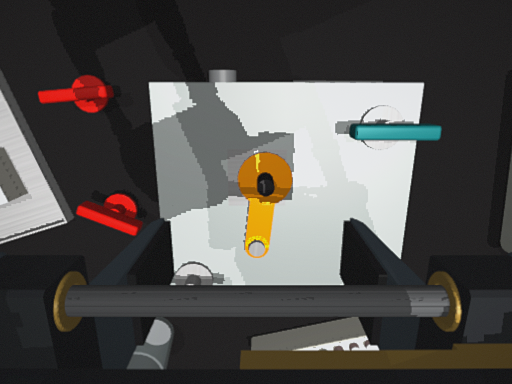

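The wrist view shows the deck's front corners at about (149,83) and (423,83), the pin at (257,246), the knob at (265,182), and the fixed teal T at (396,132).

```bash
python3 - <<'E'
from h import *
import pickle
W,im,p=pickle.load(open("w1.pkl","rb"))
m,b=blobs(im,(8,120,100),(30,255,255),100)
for a,r,c in b[:3]:
    x,y,w,h=cv2.boundingRect(c);print(a,x,y,w,h)
h=cv2.cvtColor(im,cv2.COLOR_RGB2HSV)
k=(h[...,2]<45).astype(np.uint8);k[:150]=0;k[215:]=0;k[:,:225]=0;k[:,300:]=0
n,l,st,ce=cv2.connectedComponentsWithStats(k);print(st,ce)
cv2.imwrite("pics/w1c.png",cv2.resize(im[60:290,140:440,::-1],None,fx=2.6,fy=2.6,interpolation=cv2.INTER_CUBIC))
m,b=blobs(im,(80,90,40),(100,255,255))
for a,r,c in b: print(a,r,onz(W,r[0],.16), onz(W,r[0],.15))
for nm,uv,z in [("cornerR",(149,83),.11),("cornerL",(423,83),.11),("pin",(257,246),.12),("disc",(264.5,180),.117),("knob",(265,182),.14)]: print(nm,onz(W,uv,z))
E
```

```text
3424.0 238 152 54 106
146.0 54 280 10 50
136.0 452 288 10 39
[[     0      0    512    384 196344]
 [   258    173     16     23    264]] [[255.48665098 191.51003341]
 [265.4280303  184.03787879]]
1339.0 ((395.5, 131.5), (17.0, 91.0), 90.0) [0.46538071 0.35049067 0.16      ] [0.46688678 0.35435499 0.15      ]
cornerR [0.40210862 0.11842938 0.11      ]
cornerL [0.42598391 0.39643678 0.11      ]
pin [0.58770261 0.21276276 0.12      ]
disc [0.51202255 0.2274108  0.117     ]
knob [0.50813907 0.22772865 0.14      ]
```

View pics/w1c.png

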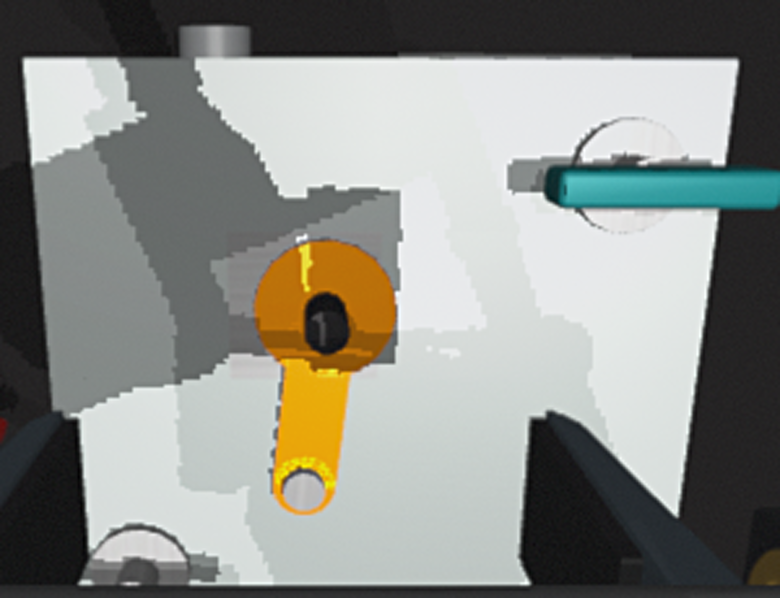

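```bash
python3 - <<'E'
from h import *
from rig import arm
pin=np.array([.5885,.2125]);yaw=-5.1
def pose(th,z):
    a=np.radians(yaw);d=np.array([-np.cos(th),np.sin(th)])*.08
    R=np.array([[np.cos(a),-np.sin(a)],[np.sin(a),np.cos(a)]])
    return np.r_[pin+R@d,z],down(yaw+90-np.degrees(th))
arm.grip(.042)
P,R=pose(.10,.20);arm.move_to(P,R)
arm.move_l([P[0],P[1],.125],feed=.12)
print(arm.current_t(),arm.current_force(),P)
f=[]
for th in np.linspace(.1,1.76,8)[1:]:
    P,R=pose(th,.125);arm.move_l(P,R,feed=.10);f.append(np.round(arm.current_force(),1).tolist())
print(f,arm.current_t(),arm.current_ee_pos())
P,R=pose(1.70,.125);arm.move_l(P,R,feed=.05)
arm.move_l([P[0],P[1],.25],feed=.25)
arm.move_to([.47,.22,.27],down(85)); 
import pickle
W=arm.get_calibration("wrist");im=arm.snapshot("wrist")
cv2.imwrite("pics/w2.png",im[:,:,::-1]);pickle.dump((W,im,arm.current_ee_pos()),open("w2.pkl","wb"))
print(arm.current_t())
E
```

```text
4.2917 [-0.52590596 -0.14664455  0.40627823] [0.50992477 0.22753107 0.2       ]
[[-0.3, -0.1, -0.8], [-0.2, 0.4, 0.6], [-0.2, 0.2, 0.4], [-0.8, 0.0, -0.3], [0.5, -0.1, -0.3], [-0.2, -0.6, 0.2], [-0.6, 0.6, 0.1]] 6.975 [0.60961976 0.28927008 0.12485279]
9.5167
```

View pics/w2.png

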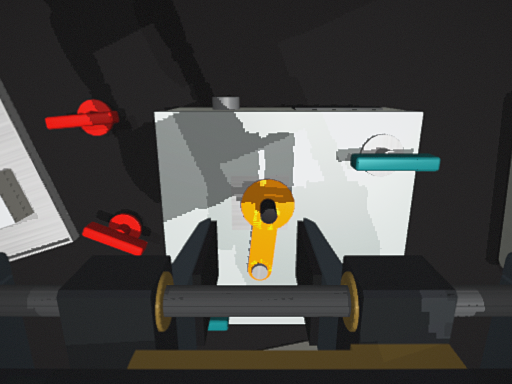

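The cover seems not to have moved: disc at (268,204) and pin at (260,271), the same relative position as before. I'll check the fixed cameras before trying again.

```bash
python3 - <<'E'
from h import *
from rig import arm
im=arm.snapshot("side");cv2.imwrite("pics/s2.png",cv2.resize(im[60:220,150:330,::-1],None,fx=4,fy=4,interpolation=cv2.INTER_CUBIC)[:600])
print(arm.current_t(),arm.current_ee_pos(),np.round(arm.current_tool_rot(),3).tolist(),arm.current_width())
import pickle
W,im,p=pickle.load(open("w2.pkl","rb"));print(p)
cv2.imwrite("pics/w2c.png",cv2.resize(im[100:290,140:440,::-1],None,fx=2.6,fy=2.6,interpolation=cv2.INTER_CUBIC))
for nm,uv,z in [("pin",(260,271),.12),("disc",(268,204),.117),("disc-deck",(268,204),.11)]: print(nm,onz(W,uv,z))
E
```

```text
9.5667 [0.47015743 0.22006876 0.26975768] [[-0.996, 0.088, -0.0], [0.088, 0.996, -0.0], [0.0, -0.0, -1.0]] 0.04210959385328328
[0.47013668 0.22006102 0.26969577]
pin [0.59008367 0.21269032 0.12      ]
disc [0.50997939 0.2283742  0.117     ]
disc-deck [0.51234258 0.22840793 0.11      ]
```

View pics/s2.png

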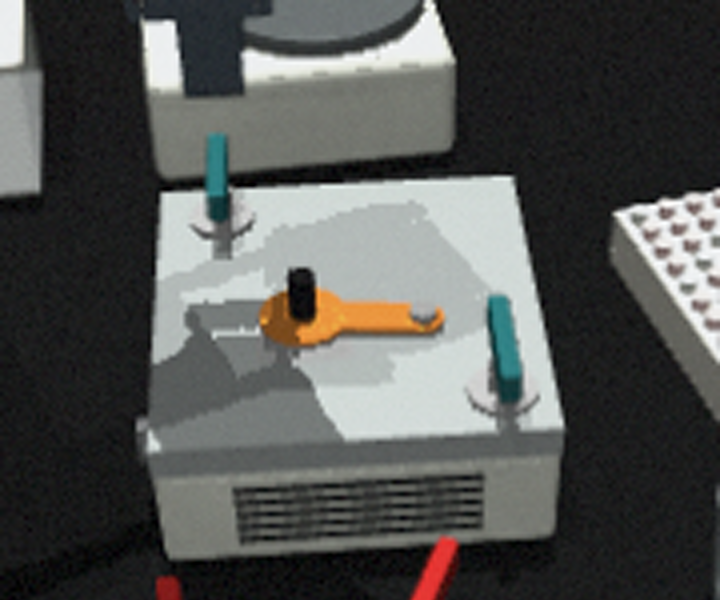

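View pics/w2c.png

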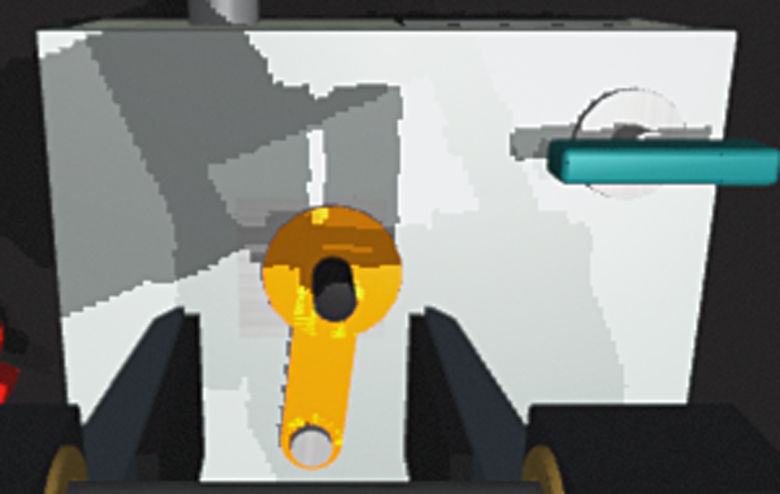

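Neither fixed camera explains it, so I'll go back down over the knob in small steps and look at the contact.

```bash
cat >> h.py <<'E'
pin=np.array([.589,.2126]);yaw=-5.1
def pose(th,z):
    a=np.radians(yaw);d=np.array([-np.cos(th),np.sin(th)])*.08
    R=np.array([[np.cos(a),-np.sin(a)],[np.sin(a),np.cos(a)]])
    return np.r_[pin+R@d,z],down(yaw+90-np.degrees(th))
E
python3 - <<'E'
from h import *
from rig import arm
P,R=pose(.10,.20);arm.move_to(P,R)
arm.move_l([P[0],P[1],.125],feed=.12)
im=arm.snapshot("wrist");cv2.imwrite("pics/w3.png",im[:,:,::-1])
im=arm.snapshot("side");cv2.imwrite("pics/s3.png",cv2.resize(im[60:220,150:330,::-1],None,fx=3,fy=3,interpolation=cv2.INTER_CUBIC)[:600])
print(arm.current_t(),arm.current_ee_pos(),P,arm.current_width())
E
```

```text
10.8583 [0.51102875 0.22786139 0.1260718 ] [0.51042477 0.22763107 0.2       ] 0.041859558322631094
```

View pics/w3.png

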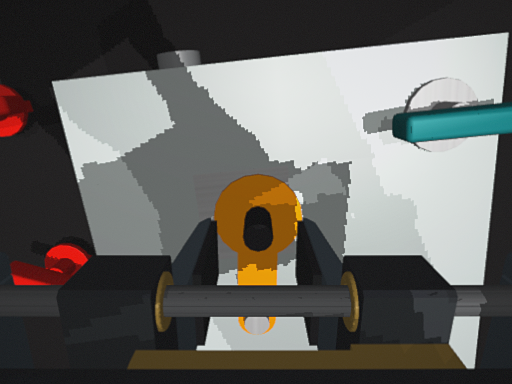

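View pics/s3.png

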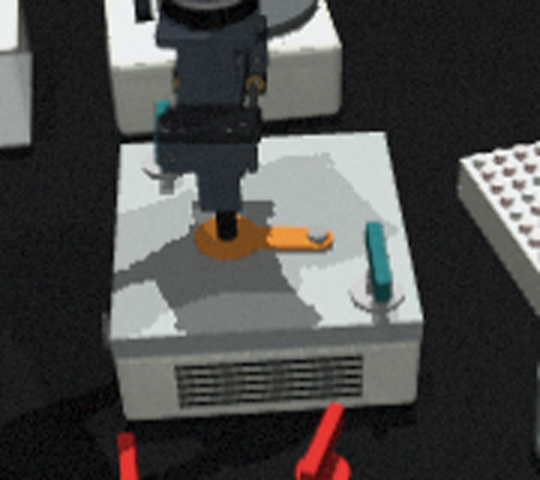

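```bash
python3 - <<'E'
from h import *
from rig import arm
S=arm.get_calibration("side");W=arm.get_calibration("wrist")
p=np.array(arm.current_ee_pos());R=np.array(arm.current_tool_rot())
for nm,l in [("tcp",(0,0,0)),("f-",(0,-.027,0)),("f+",(0,.027,0)),("f- up40",(0,-.027,-.04))]:
    P=p+R@l; print(nm,np.round(P,3),(proj(S,P)-[150,60])*3,proj(W,P))
im=arm.snapshot("side");cv2.imwrite("pics/s3b.png",cv2.resize(im[80:180,170:270,::-1],None,fx=6,fy=6,interpolation=cv2.INTER_CUBIC))
im=arm.snapshot("wrist");cv2.imwrite("pics/w3b.png",cv2.resize(im[150:290,160:360,::-1],None,fx=4,fy=4,interpolation=cv2.INTER_CUBIC))
E
```

```text
tcp [0.511 0.228 0.126] [222.38372446 226.99226528] [257.75033352 221.80895957]
f- [0.506 0.201 0.126] [220.07449452 246.37959674] [216.11235201 221.77345043]
f+ [0.516 0.254 0.126] [224.61950205 208.28210817] [299.38564547 221.8370917 ]
f- up40 [0.506 0.201 0.166] [217.19057746 209.64417177] [207.78915992 249.13638382]
```

View pics/s3b.png

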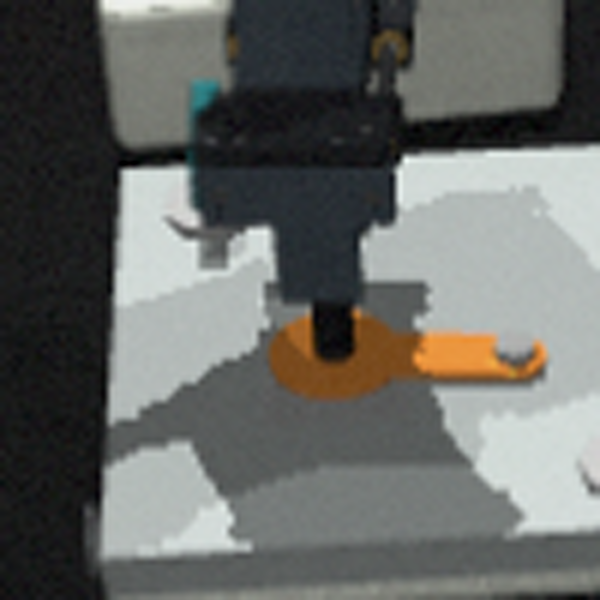

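View pics/w3b.png

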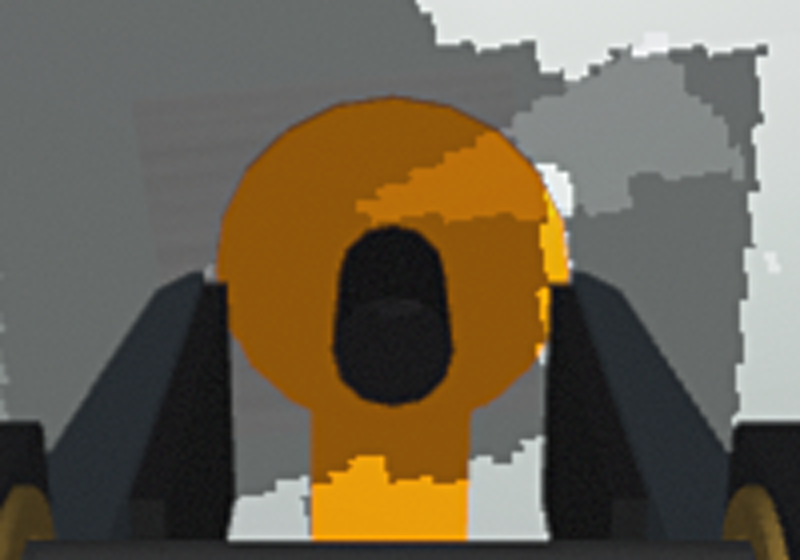

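Both views show the real fingertips about 42 mm short of the reported TCP. In the side view the near finger ends at crop (320,300), where z≈0.166 projects, while the TCP reads 0.126. In the wrist view the 42 mm opening spans 83 px where 65 px would be expected. So the fingers passed over the knob. I'll measure the true fingertip height with a light touch on a clear part of the deck.

```bash
python3 - <<'E'
from h import *
from rig import arm
arm.move_to([.459,.2133,.15],down(85))
arm.move_l([.459,.2133,.085],feed=.12)
f0=np.array(arm.current_force());print(arm.current_t(),f0)
z=.085
while z>.055:
    z-=.001;arm.move_l([.459,.2133,z],feed=.03)
    f=np.array(arm.current_force())-f0
    if f[2]>3: break
print(z,arm.current_ee_pos(),f,arm.current_t())
im=arm.snapshot("side");cv2.imwrite("pics/s4.png",cv2.resize(im[60:220,150:330,::-1],None,fx=3,fy=3,interpolation=cv2.INTER_CUBIC))
E
```

```text
12.0 [ 0.50513843 -0.25122146  0.77576365]
0.071 [0.45911939 0.21333302 0.07126312] [-1.57223653 -0.33661459  6.10273632] 15.5
```

View pics/s4.png

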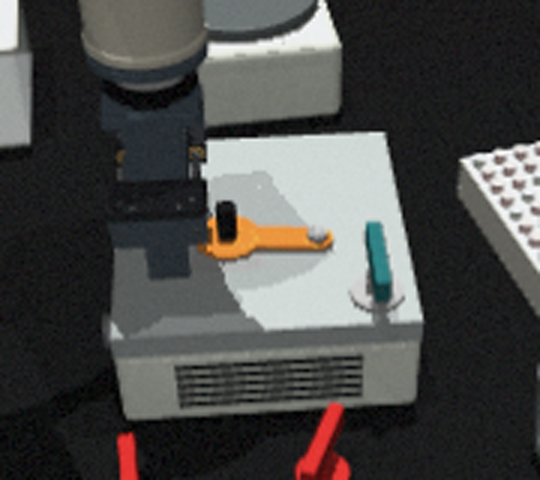

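The touch came at a TCP reading of 0.0713 on the 0.110 deck, so the real fingertips sit 0.039 m behind the reported TCP. I'll use that offset from here and repeat the sweep.

```bash
cat >> h.py <<'E'
D=.039  # reported TCP z = fingertip z - D
E
python3 - <<'E'
from h import *
from rig import arm
arm.move_l([.459,.2133,.135],feed=.25)
P,R=pose(.10,.135);arm.move_to(P,R)
z=.130-D
arm.move_l([P[0],P[1],z],feed=.12);print(arm.current_t(),arm.current_force())
f=[]
for th in np.linspace(.1,1.76,7)[1:]:
    P,R=pose(th,z);arm.move_l(P,R,feed=.10);f.append(np.round(arm.current_force(),1).tolist())
print(f,arm.current_t())
P,R=pose(1.71,z);arm.move_l(P,R,feed=.05)
arm.move_l([P[0],P[1],.20],feed=.25)
arm.move_to([.47,.22,.22],down(85)); 
import pickle
arm.grip(.085)
W=arm.get_calibration("wrist");im=arm.snapshot("wrist")
cv2.imwrite("pics/w5.png",im[:,:,::-1]);pickle.dump((W,im,arm.current_ee_pos()),open("w5.pkl","wb"))
print(arm.current_t())
E
```

```text
16.8 [ 0.29226758 -0.33180575  0.80385213]
[[-0.7, -0.5, 0.5], [1.3, 0.2, -0.8], [-0.2, 0.1, -0.3], [-0.1, -0.7, -0.0], [-0.8, -0.2, 0.3], [0.3, -0.1, 0.2]] 19.35
22.6333
```

View pics/w5.png

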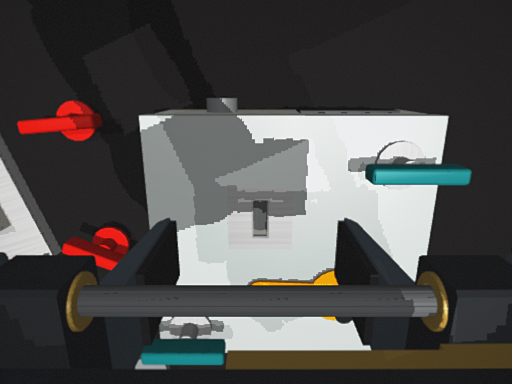

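The cover is now aside, with the amber arm at about (300,282) and the disc at (325,283). The slot shows at about (260,218). I'll measure the slot.

```bash
python3 - <<'E'
from h import *
import pickle
W,im,p=pickle.load(open("w5.pkl","rb"))
cv2.imwrite("pics/w5c.png",cv2.resize(im[185:265,215:315,::-1],None,fx=7,fy=7,interpolation=cv2.INTER_CUBIC))
m,b=blobs(im,(8,120,100),(30,255,255),100)
for a,r,c in b[:3]: print(a,cv2.boundingRect(c),onz(W,r[0],.115))
E
```

```text
453.0 (250, 270, 89, 16) [0.57538305 0.24859015 0.115     ]
163.0 (66, 277, 11, 52) [0.58497912 0.01283205 0.115     ]
150.0 (437, 284, 11, 47) [0.6248339  0.40398781 0.115     ]
```

View pics/w5c.png

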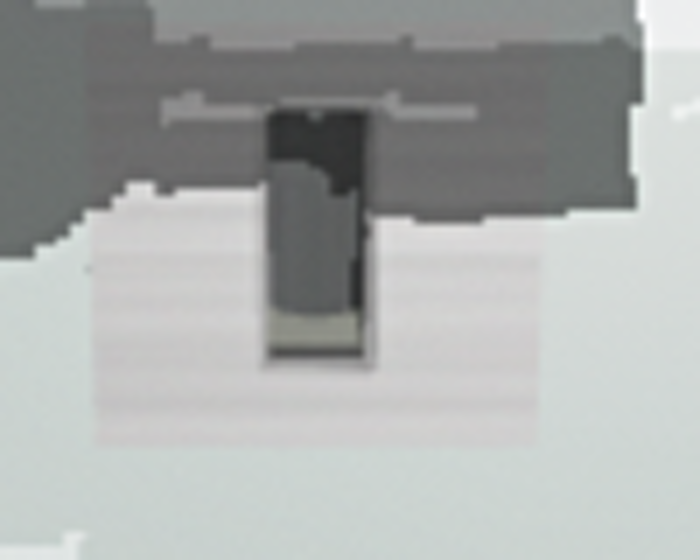

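```bash
python3 - <<'E'
from h import *
import pickle
W,im,p=pickle.load(open("w5.pkl","rb"))
c=lambda x,y:(215+(x+.5)/7-.5,185+(y+.5)/7-.5)
q=[(263,106),(373,106),(375,368),(263,368)]
Q=np.array([onz(W,c(*u),.11) for u in q]);print(np.round(Q,4),Q.mean(0))
a=Q[0]-Q[3];b=Q[1]-Q[2];print(np.linalg.norm(a),np.linalg.norm(b),np.degrees(np.arctan2((a+b)[1],(a+b)[0])),np.linalg.norm(Q[0]-Q[1]))
print("plate",onz(W,c(92,300),.11),onz(W,c(540,300),.11), onz(W,c(317,447),.11))
# machine corners
for uv in [(139,114),(448,114)]: print(onz(W,uv,.11))
print(p)
E
```

```text
[[0.4898 0.2132 0.11  ]
 [0.4912 0.2284 0.11  ]
 [0.5305 0.2256 0.11  ]
 [0.5291 0.2096 0.11  ]] [0.51014691 0.21920239 0.11      ]
0.03942700295057528 0.039432450810754735 175.4134763976188 0.015233764505833157
plate [0.51656171 0.18639365 0.11      ] [0.52205671 0.24976139 0.11      ] [0.54215511 0.21630058 0.11      ]
[0.40006687 0.11876344 0.11      ]
[0.42406594 0.39692778 0.11      ]
[0.46999593 0.2199909  0.22000279]
```

```bash
python3 - <<'E'
from h import *
from rig import arm
import pickle
arm.move_to([.505,-.176,.17],down(9))
W=arm.get_calibration("wrist");im=arm.snapshot("wrist")
cv2.imwrite("pics/w6.png",im[:,:,::-1]);pickle.dump((W,im,arm.current_ee_pos()),open("w6.pkl","wb"))
m,b=blobs(im,(80,90,40),(100,255,255),60)
for a,r,c in b: print(a,np.round(r[0],1),r[1:],cv2.boundingRect(c),np.round(cv2.boxPoints(r),1).tolist())
print(arm.current_t(),arm.current_ee_pos())
cv2.imwrite("pics/w6c.png",cv2.resize(im[130:270,170:350,::-1],None,fx=4,fy=4,interpolation=cv2.INTER_CUBIC))
E
```

```text
1210.5 [261.7 187.5] ((89.2069320678711, 15.052976608276367), 88.93909454345703) (254, 143, 17, 90) [[253.39999389648438, 143.0], [268.3999938964844, 142.8000030517578], [270.1000061035156, 232.0], [255.0, 232.1999969482422]]
24.1667 [ 0.50530134 -0.17499748  0.17016059]
```

View pics/w6.png

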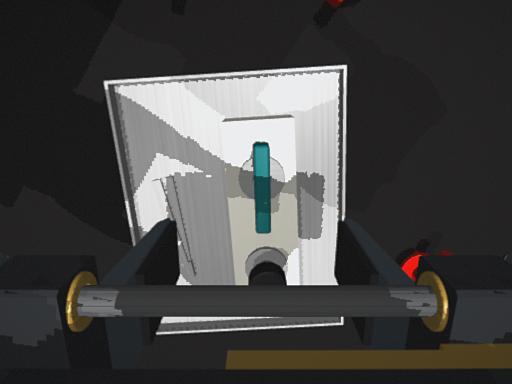

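View pics/w6c.png

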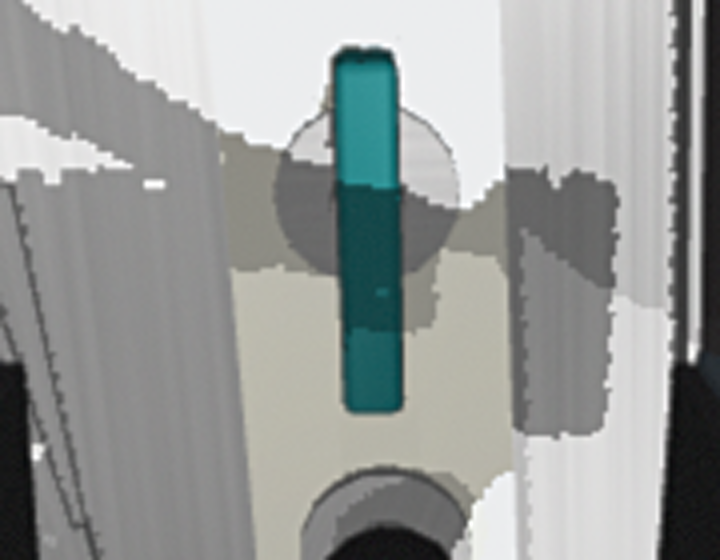

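The bar's top face runs from crop (365,58) to (374,410), with the collar circle at about (367,190). The plug at (385,530) is clear of it, and so are the forceps at the left edge.

```bash
python3 - <<'E'
from h import *
import pickle
W,im,p=pickle.load(open("w6.pkl","rb"))
c=lambda x,y:(170+(x+.5)/4-.5,130+(y+.5)/4-.5)
Q=np.array([onz(W,c(*u),.095) for u in [(335,58),(396,58),(403,411),(345,411)]]);print(np.round(Q,4),Q.mean(0))
a=(Q[0]+Q[1]-Q[2]-Q[3])/2;print(np.linalg.norm(a),np.degrees(np.arctan2(a[1],a[0])),np.linalg.norm(Q[0]-Q[1]),np.linalg.norm(Q[2]-Q[3]))
L,Rr=onz(W,c(275,192),.051),onz(W,c(459,192),.051);print("collar",(L+Rr)/2,np.linalg.norm(L-Rr))
print("collar bot/top",onz(W,c(367,281),.051))
print("tcp",p)
E
```

```text
[[ 0.4962 -0.138   0.095 ]
 [ 0.5086 -0.136   0.095 ]
 [ 0.5234 -0.2133  0.095 ]
 [ 0.5107 -0.2153  0.095 ]] [ 0.50973375 -0.17565881  0.095     ]
0.07864284711033122 100.73955599553304 0.01255877977932095 0.012895970304510208
collar [ 0.50973954 -0.17594639  0.051     ] 0.04499685024419134
collar bot/top [ 0.51346617 -0.19850979  0.051     ]
tcp [ 0.50530134 -0.17499748  0.17016059]
```

```bash
python3 - <<'E'
from h import *
from rig import arm
import pickle
s=[.5097,-.1758];R=down(10.7)
arm.move_to([*s,.10],R)
arm.grip(.05)
arm.move_l([*s,.0735-D],feed=.10);print(arm.current_t(),arm.current_force())
arm.grip(.008);print("w",arm.current_width(),arm.current_force())
arm.move_l([*s,.0735-D+.004],feed=.05);print(arm.current_force())
arm.move_l([*s,.19],feed=.25)
W=arm.get_calibration("wrist");im=arm.snapshot("wrist")
cv2.imwrite("pics/w7.png",im[:,:,::-1]);pickle.dump((W,im,arm.current_ee_pos()),open("w7.pkl","wb"))
print(arm.current_t(),arm.current_width(),arm.current_force(),arm.current_ee_pos())
E
```

```text
26.0583 [ 0.58311402 -0.53095208 -0.29571593]
w 0.014010603889481762 [-0.19586182  0.53200384  1.4926789 ]
[-0.20312588 -0.7565012  -1.58367699]
27.7583 0.013849393648224108 [-0.13408375 -0.38418516 -1.65874282] [ 0.50873835 -0.17537236  0.18834273]
```

View pics/w7.png

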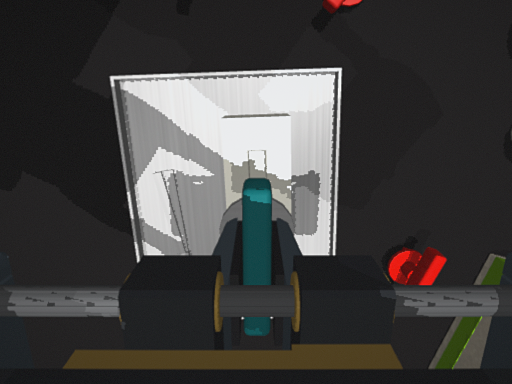

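The stud is held: width is 14 mm, and the bar is centred at column 257 with the collar level below it. I'll take it over the port, check, and come down with force monitoring.

```bash
python3 - <<'E'
from h import *
from rig import arm
import pickle
s=[.5098,.2193];R=down(85)
arm.move_to([*s,.17],R)
arm.move_l([*s,.124],feed=.15)
arm.sleep(.2)
print(arm.current_t(),arm.current_ee_pos(),np.round(arm.current_tool_rot(),3).tolist())
W=arm.get_calibration("wrist");im=arm.snapshot("wrist")
cv2.imwrite("pics/w8.png",cv2.resize(im[130:350,150:370,::-1],None,fx=2.7,fy=2.7,interpolation=cv2.INTER_CUBIC))
im=arm.snapshot("side");cv2.imwrite("pics/s8.png",cv2.resize(im[90:190,170:300,::-1],None,fx=6,fy=6,interpolation=cv2.INTER_CUBIC))
E
```

```text
29.8833 [0.51054294 0.21936504 0.12503267] [[-0.996, 0.087, 0.002], [0.087, 0.996, 0.001], [-0.002, 0.001, -1.0]]
```

View pics/w8.png

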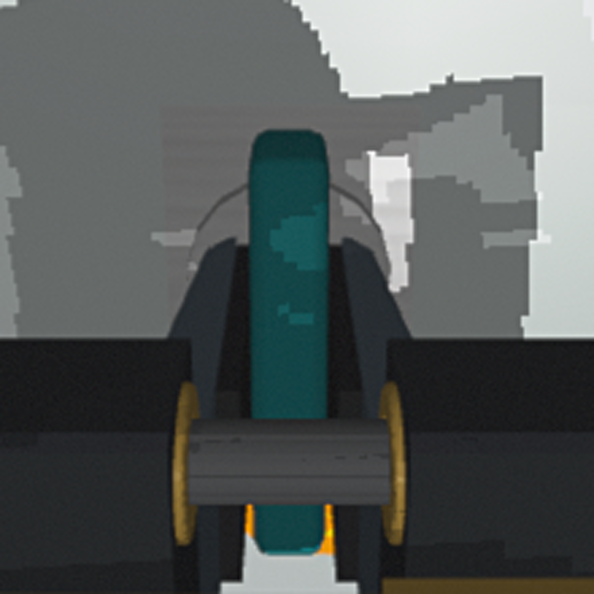

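View pics/s8.png

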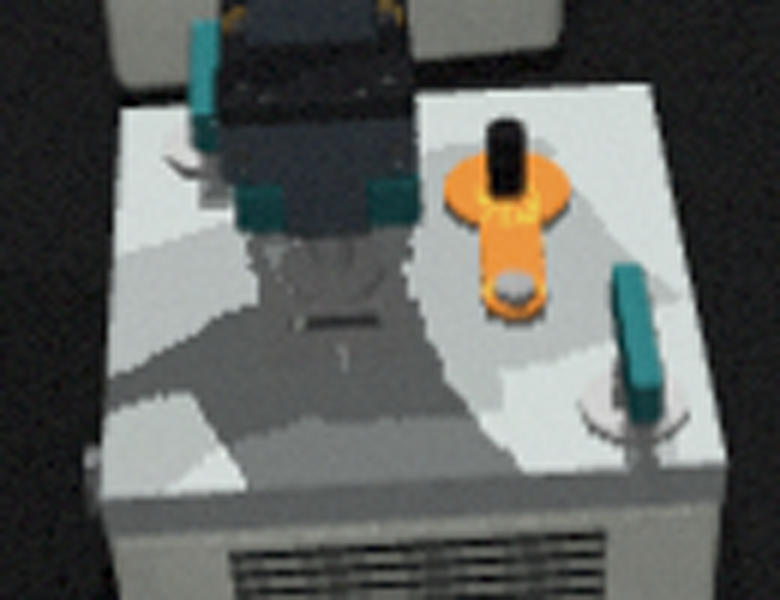

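```bash
python3 - <<'E'
from h import *
from rig import arm
S=arm.get_calibration("side")
cp=lambda P:np.round((proj(S,P)-[170,90]+.5)*6-.5,1)
print("port",cp([.5098,.2193,.11]))
u=np.array([np.cos(np.radians(-5)),np.sin(np.radians(-5)),0])
for e in(-.019,.019): print(" slot end",cp(np.array([.5098,.2193,.11])+e*u))
o=np.array([.5098,.2193,.124+D-.0285])
n=np.array([-u[1],u[0],0])
for e in(-.04,.04): print(" bar end low, near side",cp(o+e*u+[0,0,.026]-.007*n), cp(o+e*u+[0,0,.05]-.007*n))
E
```

```text
port [328.8 317.2]
 slot end [286.  319.6]
 slot end [371.6 314.7]
 bar end low, near side [228.9 241. ] [224.  195.5]
 bar end low, near side [415.8 230.7] [414.  185.2]
```

```bash
python3 - <<'E'
from h import *
from rig import arm
ims=[arm.snapshot("side").astype(float) for _ in range(3)]
im=np.mean(ims,0)[115:155,200:250,::-1]
im=np.clip((im-40)*2.2,0,255)
cv2.imwrite("pics/s9.png",cv2.resize(im.astype(np.uint8),None,fx=14,fy=14,interpolation=cv2.INTER_NEAREST))
print(arm.current_t())
E
```

```text
30.1333
```

View pics/s9.png

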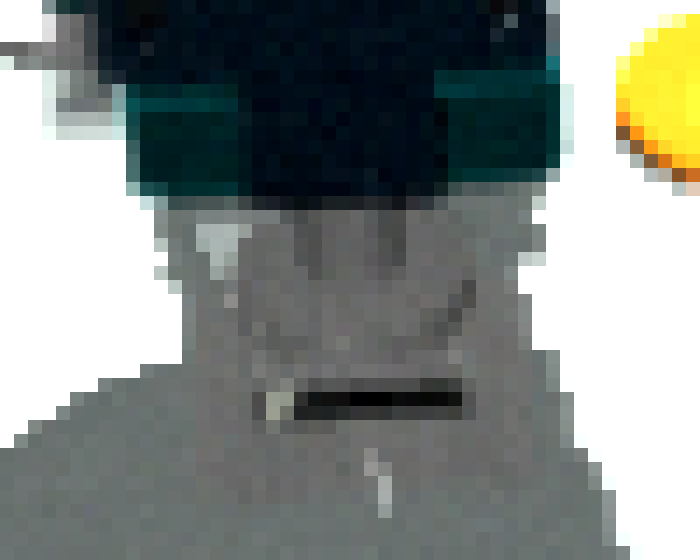

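The enlarged side view puts the slot centre at column ≈225.7 and the stud at ≈224.6–225.0. That leaves the stud within about 1–1.5 mm along the slot, inside the ±2 mm play plus chamfer. I'll shift it 0.8 mm in +x and descend, watching the force.

```bash
python3 - <<'E'
from h import *
from rig import arm
s=[.5106,.2193]
f0=np.array(arm.current_force());log=[]
arm.move_l([*s,.119],feed=.05)
z=.119
while z>.1025:
    z-=.0015;arm.move_l([*s,z],feed=.03)
    f=np.array(arm.current_force())-f0;log.append((round(z,4),round(arm.current_ee_pos()[2],4),*np.round(f,1)))
    if f[2]>9 or np.hypot(*f[:2])>15: break
for l in log: print(*l)
print(arm.current_t(),arm.current_ee_pos(),np.round(arm.current_torque(),2))
E
```

```text
0.1175 0.1174 -0.2 0.8 0.9
0.116 0.1159 0.8 -0.1 -0.5
0.1145 0.1144 0.0 -0.2 -0.3
0.113 0.1129 -0.8 0.3 0.6
0.1115 0.1114 0.5 1.0 -0.4
0.11 0.1099 0.3 0.7 -0.7
0.1085 0.1084 0.9 0.2 -0.9
0.107 0.1069 1.0 1.1 -0.4
0.1055 0.1056 1.1 1.1 1.3
0.104 0.104 1.4 0.9 2.5
0.1025 0.1025 1.5 1.4 3.2
33.1333 [0.51072806 0.21933759 0.10248696] [ 0.12 -0.2   0.03]
```

The blade is in the slot: there was no side force through the plate, and the spring picked up at about 0.1055. Now I'll push it home.

```bash
python3 - <<'E'
from h import *
from rig import arm
s=[.5106,.2193]
z=.1025
while z>.094:
    z-=.0007;arm.move_l([*s,z],feed=.02)
    f=np.array(arm.current_force());print(round(z,4),round(arm.current_ee_pos()[2],4),*np.round(f,1))
    if f[2]>9: break
print(arm.current_t(),arm.current_joint_positions(),np.round(arm.current_torque(),2))
E
```

```text
0.1018 0.1018 1.3 0.2 2.8
0.1011 0.1011 1.7 0.4 2.7
0.1004 0.1004 1.6 0.9 2.7
0.0997 0.0997 2.0 0.9 3.6
0.099 0.0996 0.5 0.2 11.5
34.3833 [ 1.70898397e+01  2.77364887e+01  9.21188517e+01  8.05282097e-04
  6.01070993e+01 -6.79149874e+01] [-0.01  0.11 -0.01]
```

It is home: hard contact at 0.0996, as predicted from the collar height. Now I'll turn it a quarter turn clockwise on joint 6, watching the torque.

```bash
python3 - <<'E'
from h import *
from rig import arm
s=[.5106,.2193]
q=np.array(arm.solve_ik([*s,.0991],down(85)));print(np.round(q,2))
for d in (15,30,45,60,75,85,90,92):
    q2=q.copy();q2[5]+=d;arm.move_joints(q2)
    t=np.round(arm.current_torque(),2);print(d,t,np.round(arm.current_force(),1),np.round(arm.current_joint_positions()[5]-q[5],1))
    if abs(t[2])>1.2: break
print(arm.current_t(),arm.current_ee_pos(),arm.current_width(),np.round(arm.current_tool_rot(),3).tolist())
im=arm.snapshot("wrist");cv2.imwrite("pics/w10.png",im[:,:,::-1])
im=arm.snapshot("side");cv2.imwrite("pics/s10.png",cv2.resize(im[90:190,170:300,::-1],None,fx=6,fy=6,interpolation=cv2.INTER_CUBIC))
E
```

```text
[ 17.09  27.77  92.14  -0.    60.09 -67.91]
15 [-0.03  0.03 -0.11] [-0.8 -0.1 10.6] 15.0
30 [-0.03  0.04 -0.13] [-1.1 -0.3 10.9] 30.0
45 [-0.05  0.03 -0.07] [-0.5  0.1 11.2] 45.0
60 [-0.04  0.07 -0.15] [-1.   0.2 10.9] 60.0
75 [-0.11  0.09 -0.05] [-0.3 -0.5 11.9] 75.0
85 [-0.03  0.09 -0.12] [ 0.6 -0.6 11.5] 85.1
90 [-0.03  0.09 -0.12] [ 0.9 -0.6 11.2] 90.0
92 [-0.12  0.1  -0.08] [-0.3  0.1 11.7] 92.0
37.0083 [0.51068327 0.21934189 0.09955993] 0.013846164828075805 [[0.122, 0.993, 0.0], [0.993, -0.122, 0.0], [0.0, 0.0, -1.0]]
```

View pics/w10.png

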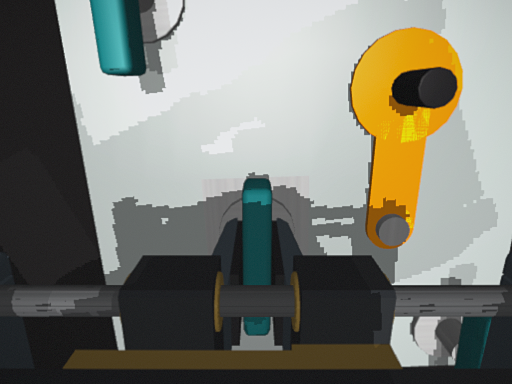

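View pics/s10.png

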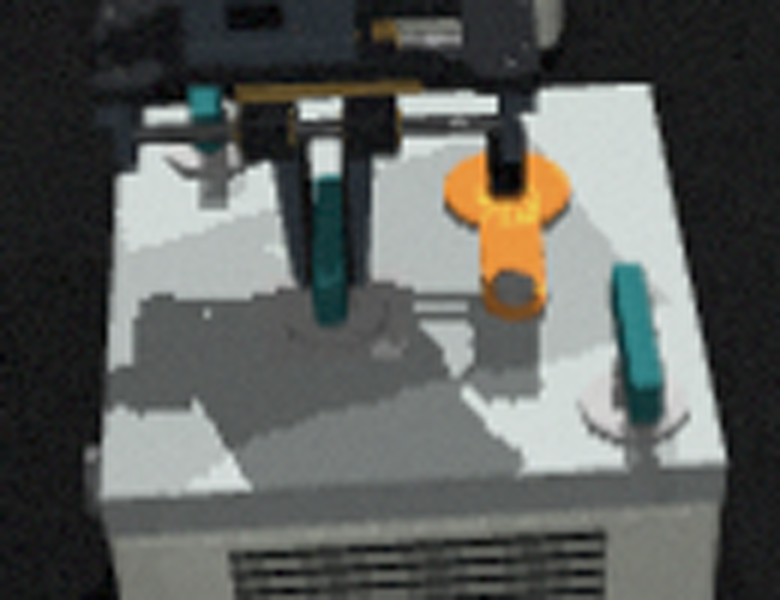

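The bar now lies along machine y, parallel to the fixed studs, in the side view at crop (330,250). I'll ease off, release, lift straight up and check.

```bash
python3 - <<'E'
from h import *
from rig import arm
import pickle
p=[.5106,.2193]
arm.move_l([*p,.1012],feed=.02);print(arm.current_force(),np.round(arm.current_torque(),2))
arm.grip(.05)
arm.move_l([*p,.22],feed=.15)
print(arm.current_t(),arm.current_force())
arm.move_to([.46,.22,.22],down(85));arm.sleep(.3)
W=arm.get_calibration("wrist");im=arm.snapshot("wrist");pickle.dump((W,im),open("w11.pkl","wb"))
cv2.imwrite("pics/w11.png",im[:,:,::-1])
im=arm.snapshot("side");cv2.imwrite("pics/s11.png",cv2.resize(im[90:190,170:300,::-1],None,fx=6,fy=6,interpolation=cv2.INTER_CUBIC))
im=arm.snapshot("side");cv2.imwrite("pics/s11f.png",im[:,:,::-1])
print(arm.current_t())
E
```

```text
[1.87538356 0.68673383 2.80696272] [ 0.06 -0.29 -0.02]
39.0167 [ 0.15922198 -0.74916949 -0.54428953]
40.925
```

View pics/w11.png

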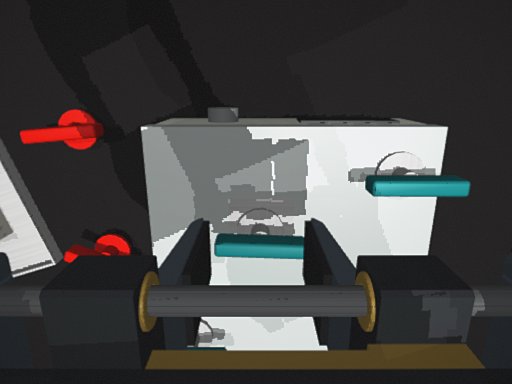

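View pics/s11.png

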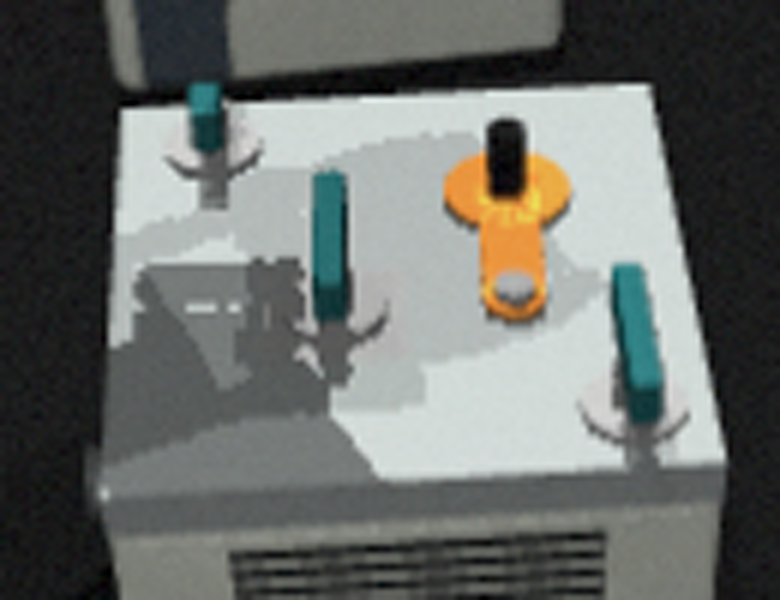

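View pics/s11f.png

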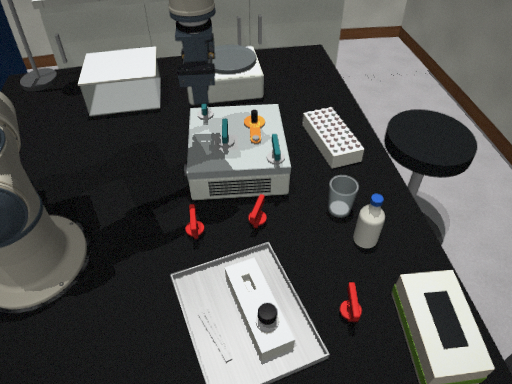

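The side view shows the stud's bar along machine y at crop (330,245), with its collar near the deck. The cover is aside at (507,190). The plug at (267,313) and the forceps at (215,335) are unmoved. One height and angle check before handing in.

```bash
python3 - <<'E'
from h import *
from rig import arm
import pickle
S=arm.get_calibration("side")
im=cv2.imread("pics/s11f.png")[:,:,::-1]
a=np.radians(-5);u=np.array([np.cos(a),np.sin(a),0]);n=np.array([-u[1],u[0],0])
c=np.array([.5425,.246,0])
def bar(o):  # 8 corners projected bbox rows
    P=[proj(S,o+sx*.007*u+sy*.04*n+[0,0,z]) for sx in(-1,1) for sy in(-1,1) for z in(.026,.05)]
    P=np.array(P);return np.round([P[:,0].min(),P[:,0].max(),P[:,1].min(),P[:,1].max()],1)
for nm,o in [("port+2",np.array([.5106,.2193,.112])),("port+6",np.array([.5106,.2193,.116])),("T1",c+.095*u-.105*n+[0,0,.11]),("T2",c-.085*u+.1*n+[0,0,.11])]: print(nm,bar(o))
m,b=blobs(im,(80,90,30),(100,255,255))
for A,r,ct in b: print(A,cv2.boundingRect(ct))
W,wi=pickle.load(open("w11.pkl","rb"))
m,b=blobs(wi,(80,90,40),(100,255,255))
for A,r,ct in b: print("wrist",A,np.round(cv2.boxPoints(r),1).tolist(),r[2])
s0=cv2.imread("pics/side0.png").astype(int);d=np.abs(s0-im[:,:,::-1].astype(int)).max(2)[295:384,190:330];print("rack-area diff >40 px:",(d>40).sum())
E
```

```text
port+2 [220.5 227.2 117.5 143.9]
port+6 [220.4 227.2 116.2 142.7]
T1 [270.1 279.7 133.1 161.4]
T2 [199.8 205.9  92.6 116. ]
116.0 (272, 134, 8, 26)
107.5 (222, 119, 6, 24)
43.5 (201, 103, 6, 12)
wrist 1948.5 [[366.0, 175.0], [470.0, 175.0], [470.0, 196.0], [366.0, 196.0]] 90.0
wrist 1859.0 [[214.60000610351562, 255.6999969482422], [215.3000030517578, 233.0], [304.3999938964844, 235.8000030517578], [303.70001220703125, 258.5]] 1.7899105548858643
wrist 45.0 [[186.0, 347.0], [225.0, 347.0], [225.0, 349.0], [186.0, 349.0]] 90.0
rack-area diff >40 px: 47
```

```bash
python3 - <<'E'
import cv2,numpy as np
a=cv2.imread("pics/side0.png");b=cv2.imread("pics/s11f.png")
cv2.imwrite("pics/cmp.png",np.hstack([cv2.resize(x[240:384,165:330],None,fx=2.4,fy=2.4) for x in(a,b)]))
E
```

```text
(no output)
```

View pics/cmp.png

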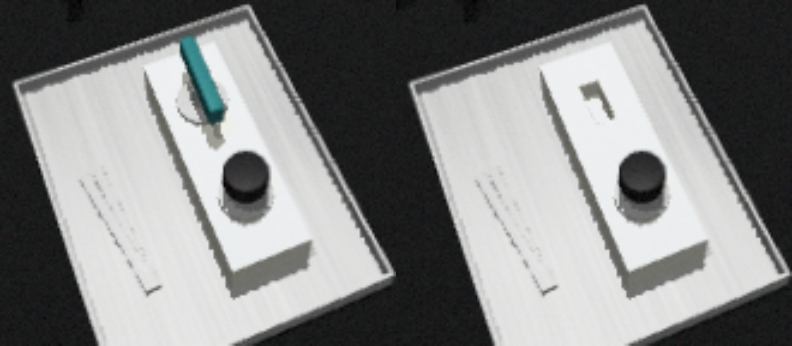

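Before and after match: the plug at (245,178) and (641,178) and the forceps are unchanged. The pocket is empty. The differing pixels are only the stud's shadow. Handing in.

```bash
python3 - <<'E'
from rig import arm
print(arm.current_t(),arm.current_force());arm.sign_off()
E
```

```text
40.925 [-0.6837757   0.21471375 -0.27910409]
the job is handed in; nothing more can be done
```

The job is handed in at 40.9 s of the 66 s allowed. The amber cover is swung about a quarter turn aside. The teal stud from the rack is in the port, pushed fully home and turned about 92° clockwise.

- **Fingertip offset:** my first sweep of the cover missed. The real fingertips sit about 39 mm behind the reported TCP, contrary to the tool description. I measured this with a light touch of about 6 N on the clear deck and corrected every height for it. The second sweep moved the cover.
- **Insertion:** there was almost no side force through the slot. The spring was felt at the expected depth, and the collar met the deck at a reading of 0.0996, where I expected 0.0995. The turn met no notable resistance.
- **After release:** the stud stayed down, with its bar parallel to the fixed studs to within about 2°. Its height in the side view fits about 2 mm above the deck, but that view resolves only to a few mm.
- **Other items:** the plug and forceps look unchanged in before and after pictures, and the robot was touching nothing.
- **Disagreements:** the top and side cameras differed by about 5 mm in x, so I used the wrist camera for the final positions. A check in the side view then suggested a 1 to 1.5 mm offset along the slot, so I shifted the stud 0.8 mm.

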